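# Load a lantern's battery carrier and unclip it

## Robot

A 6-joint arm with a two-finger parallel gripper is mounted at the origin on the work surface. World frame = base frame: x ahead of the robot, y to its left, z up, the work surface at z = 0. Lengths are in mm, angles in rad, forces in N, time in s.
With the tool pointing down it reaches from about 350 to 875 mm from the base axis. Payload 4.2 kg.
Tool frame: the origin (TCP) lies midway between the tips of the shut fingers; the grasp point (between the pads) lies 19 mm behind it; z points along the fingers, y is the line along which they close (so a half turn about z gives the same grasp; the last joint's range is limited). The gripper opens to 85 mm and grips with 20 to 120 N. Pads are 22 mm wide; open, the fingers measure 114 mm over their backs; the gripper's body (76 mm by 85 mm) begins 54 mm behind the grasp point. The pads swing forward as they close: fully open they stand 13 mm farther back than shut.
Start: joints at [-0.848, 0.385, 0.008, 0, -1.194, -0.259], TCP at [279.605, -558.946, 231.312] pointing down, gripper open.
Joint ranges: [-3.14, 3.14], [-1.21, 2.06], [-1.07, 1.41], [-3.16, 2.05], [-2.99, -0.16], [-3.1, 3.1]. Speed limits (rad/s): [2.79, 2.79, 3.14, 3.14, 3.14, 3.14].

## Interface

Orientations are given as a unit quaternion [x, y, z, w].
In Python, from bench import arm gives the robot as it stands.
- The arm moves only by the tool send_rows, never from a script. Its argument "targets" is a list of rows, each an object of numbers: "gripper": the gripper command: -1 is fully open, 1 is shut, values between are in proportion; "x", "y", "z": the shift along the tool's x, y, z in cm; "ax", "ay", "az": the turn, a rotation vector about the tool's x, y, z in degrees. A call has 1 to 5 rows; each row shifts and turns the commanded pose from where the row before left it, along the tool's axes as they then stand; what a row does not reach is not made up. A row lasts 1/12 s, in which the tool goes at most 41.7 mm and 7.16 degrees, less where a joint would pass 70% of its speed; a pose out of reach is approached as far as the arm can. A call is refused whole if a number of a shift passes 4.17 or a number of a turn 7.16, either way. A call with a gripper value outside its range is refused whole. The fingers move at their own pace and stop on an object; the grip force is fixed at half the most. Time passes only in rows, so rows that do not move let the fingers close. It gives the time, the measured TCP pose, the force, the opening and the grip force at its end, in the units of the state.
- arm.read_state(): the state, without advancing time (a new reading comes with each control period).
- arm.get_image(name): name is "side" or "top"; returns (picture, depth): 480x640x3 uint8, red, green, blue; 480x640 float32, mm along the optical axis (not along the pixel's ray), 0 where there is no reading.
- arm.camera_model(name): a dict with "fx", "fy", "cx", "cy" (pixels), "cam_to_world" (4x4, takes a point from camera to world coordinates). Camera axes: x right, y down, z forward; pixel columns grow to the right and rows downward; lengths in mm; the calibration is good to about 2 mm. A picture is of the moment at which its call begins. camera_model takes no time and is no camera call.
- arm.job_done(): hands the job in; it is judged then, once.
Trained networks look in the newest picture that a camera, given by its name, has taken for a name from the list of things; names that differ only in an ending like _2 or _b are one class to them, and where a whole thing is asked for, a point or a joint stands for the part that bears it (a point fixed in the world has none). Each returns a list of dicts, best first, with "score" (0 to 1); they miss things now and then, are a little off and sometimes report something else, mostly with a low value. They report only what shows in the picture. A call takes as long as a camera call. They do not tell look-alikes from the thing itself.
- arm.boxes_of(camera, thing): "rect" ([left, top, width, height] in pixels, round what is visible of it).
The state is a dict: "clock": time; "joints": joint angles; "joint_vel": joint speeds; "joint_efforts": joint torques, N m; "position": TCP position; "ee_rot": TCP orientation; "contact_force": force on the tool from outside, world axes, zero at the start; "wrist_torque": the same for the moment, N m; "gripper_width": finger opening in mm; "grasp_force": force on a finger pad.
Only numpy, scipy, OpenCV 4.12 (cv2) and the standard library are available. Lean on these libraries where they do the work, as an engineer would, in place of code of your own. Each camera call takes 0.05 s, during which the arm holds its last target. There are 200 camera calls.

## Task

Load the battery carrier for the plywood lantern: take the two thick cells from the plywood stand, one by one, and drop one into each bore of the carrier while it stays clipped in its cradle, button end up; leave the thin cell, the phone and the glue bottle where they are. Then pinch the carrier's two side catches together between the fingers and lift it straight out of the cradle. Finish while still holding it by the pinched catches, level and still, with its underside at least 10 cm above the table.

Things in the scene. Friction and masses are not known exactly. Their poses are not given: they have to be found in the camera images.
- carrier: White plastic battery carrier, block 76 (x) x 34 (y) x 56 (z) mm, two round bores in its top, in a row along x. Origin: centre of its underside, z up, 6 mm above the table while clipped in. 0.07 to 0.13 kg, loose. On each y side a spring catch with a nose under a lip of the cradle: it lifts out only with both catches pinched in. It has 1.5 mm play in the cradle.
- bore0 (a point): Centre of the floor of the bore on the carrier's -x side, at (-18, 0, 18) mm in the carrier's frame. Bore 18 mm across and 38 mm deep, mouth with a 2 mm chamfer, level with the carrier's top, 38 mm above this point. A thick cell in it stands out 12.5 mm above the carrier's top.
- bore1 (a point): The same for the bore on the carrier's +x side, at (18, 0, 18) mm in the carrier's frame; like bore0. The bores are 36 mm apart.
- catch_l (a joint): How far the catch on the carrier's +y side is pressed in, m: 0 = out (locked), 0.006 = fully in against its stop; it slides along y toward the carrier's middle. 0.0035 or more frees its nose when the carrier is centred in its play, 0.005 always. Spring: 2.6 N at the start, 7.7 N fully in.
- catch_r (a joint): The same for the catch on the carrier's -y side.
- catch_l_pad (a point): Middle of the outer face of the +y catch's pad, at (0, 29, 42) mm in the carrier's frame when out. The catch is an upright white plate 26 mm wide (x), 6 mm thick; its flat face can be gripped from 20 to 54 mm (its top) above the carrier's underside. The two outer faces are 58 mm apart when out, 46 mm when fully pinched: fingers close along the carrier's y.
- catch_r_pad (a point): The same for the -y catch, at (0, -29, 42) mm in the carrier's frame.
- cradle: Plywood cradle fixed to the table that holds the carrier, base 110 (x) x 96 (y) x 6 mm, guides and lips up to 25 mm above the table. Origin: centre of its underside; same axes as the clipped carrier.
- stand: Plywood cell stand fixed to the table, 44 (x) x 136 (y) x 20 (z) mm, with three round sockets 17.5 mm across and 14 mm deep in a row along y, at y = -45, 0, 45 mm. Origin: centre of its underside. Which cell stands in which socket varies.
- cell_a: A thick cell: grey and steel cylinder 14.5 mm across, 50.5 mm tall, standing upright in the stand, button end up. Origin: centre of its lower end, 6 mm above the table at the start; z along the cell. 23 g.
- cell_b: The other thick cell, like cell_a. Either may go into either bore.
- thin_cell: The thin cell, 10.5 mm across, 44.5 mm tall, in the same stand; to be left there. Origin: centre of its lower end.
- phone: Black phone lying on the table, 74 (x) x 150 (y) x 9 mm; to be left alone. Origin: centre of its underside.
- glue_bottle: White round glue bottle standing on the table, 42 mm across, 118 mm tall; to be left alone. Origin: centre of its underside.
Things that resemble listed ones, but are neither listed nor needed, are in the scene too. What is shaped like the carrier but pink or purple is not meant.

How it is judged:
By the outcome, as a careful person would: the job done as asked, in the order asked, and still so for the second after the job is handed in, while the arm keeps its last pose, push and grip.
It also fails if it takes over 64 s, if anything falls off the work surface, if the arm or the gripper's body presses on something with over 40 N, if the wrist force passes 120 N, or if a joint passes its speed limit or range.

## Working session

There is one attempt and no reset: what is moved stays moved. The work goes in short steps, Python scripts to look and compute and a tool call to move; the robot and the scene stay as the last step left them, time stands still between calls to the robot, and variables do not carry over. Pictures are saved under pics/ and viewed, at most 10 in all, crops included, and the job is handed in when it is done.

Besides the shell and the picture viewer there is one more tool, called after ">>>" as name([rows], argument=value, ...), one row to a line, values as JSON. send_rows: Moves the arm, as the interface text tells. Its arguments: {"type":"object","properties":{"targets":{"type":"array"}},"required":["targets"]}

```bash
mkdir -p pics; ls
cat > h.py <<'E'
import numpy as np,cv2
from bench import arm
def cap(n,f=None):
    p,d=arm.get_image(n)
    if f: cv2.imwrite('pics/'+f,p[:,:,::-1])
    np.savez(f'{n}.npz',p=p,d=d); return p,d
def w(n,u,v,z):
    m=arm.camera_model(n);T=np.array(m['cam_to_world'])
    c=np.array([(u-m['cx'])/m['fx']*z,(v-m['cy'])/m['fy']*z,z,1]); return (T@c)[:3]
def cloud(n,d):
    m=arm.camera_model(n);T=np.array(m['cam_to_world'])
    v,u=np.mgrid[0:480,0:640]
    c=np.stack([(u-m['cx'])/m['fx']*d,(v-m['cy'])/m['fy']*d,d],-1)
    P=c@T[:3,:3].T+T[:3,3]; P[d==0]=np.nan; return P
E
python3 - <<'E'
from h import *
for n in('top','side'):
    cap(n,n+'0.png'); m=arm.camera_model(n); print(n,{k:np.round(v,3).tolist() for k,v in m.items()})
    for t in('carrier','stand','cell_a','thin_cell','cradle','phone','glue_bottle'):
        print(t,[(np.round(b['rect']).tolist(),round(b['score'],2)) for b in arm.boxes_of(n,t)])
print(arm.read_state())
E
```

```text
pics
top {'fx': 481.097, 'fy': 481.097, 'cx': 323.851, 'cy': 244.451, 'cam_to_world': [[0.024, -0.992, 0.121, 493.096], [-0.999, -0.02, 0.029, 16.318], [-0.027, -0.121, -0.992, 999.101], [0.0, 0.0, 0.0, 1.0]]}
carrier [([283.0, 240.0, 36.0, 44.0], 0.95), ([198.0, 232.0, 46.0, 34.0], 0.87), ([301.0, 166.0, 36.0, 45.0], 0.62)]
stand [([448.0, 296.0, 74.0, 37.0], 0.83)]
cell_a [([500.0, 316.0, 18.0, 6.0], 0.51)]
thin_cell [([135.0, 195.0, 32.0, 26.0], 0.7), ([482.0, 310.0, 5.0, 8.0], 0.49)]
cradle [([271.0, 233.0, 64.0, 61.0], 0.98)]
phone [([398.0, 156.0, 74.0, 42.0], 0.88)]
glue_bottle [([136.0, 194.0, 35.0, 24.0], 0.9)]
side {'fx': 477.469, 'fy': 477.469, 'cx': 321.03, 'cy': 238.099, 'cam_to_world': [[0.777, -0.285, 0.561, 86.495], [-0.629, -0.385, 0.675, -605.677], [0.024, -0.878, -0.479, 532.258], [0.0, 0.0, 0.0, 1.0]]}
carrier [([239.0, 209.0, 34.0, 29.0], 0.89), ([271.0, 234.0, 36.0, 34.0], 0.81), ([333.0, 222.0, 40.0, 36.0], 0.81), ([196.0, 251.0, 38.0, 46.0], 0.75)]
stand [([347.0, 352.0, 70.0, 83.0], 0.77)]
cell_a [([362.0, 346.0, 9.0, 24.0], 0.82), ([395.0, 388.0, 16.0, 25.0]
[... 237 characters left out ...]
1,  3.84688260e-01,  7.89906976e-03, -2.40784602e-05,
       -1.19402858e+00, -2.58590144e-01]), 'joint_vel': array([ 2.56324886e-03,  1.62740810e-03, -3.35053629e-04,  3.59859312e-05,
       -1.15500496e-04, -6.23742435e-04]), 'joint_efforts': array([-4.63216875e-04, -3.92031419e+01,  1.88608110e+01,  4.19037625e+00,
       -3.05341109e-04,  2.45273753e-06]), 'position': array([ 279.59181655, -558.93827485,  231.31522734]), 'ee_rot': array([-2.29816463e-01,  9.73233987e-01,  1.47308179e-05,  4.82453300e-06]), 'contact_force': array([ 0.83427859, -0.36082579, -0.31390767]), 'wrist_torque': array([-0.00534914, -0.01957958, -0.02158973]), 'grasp_force': 0.0, 'gripper_width': 84.88956068345964}
```

View pics/top0.png

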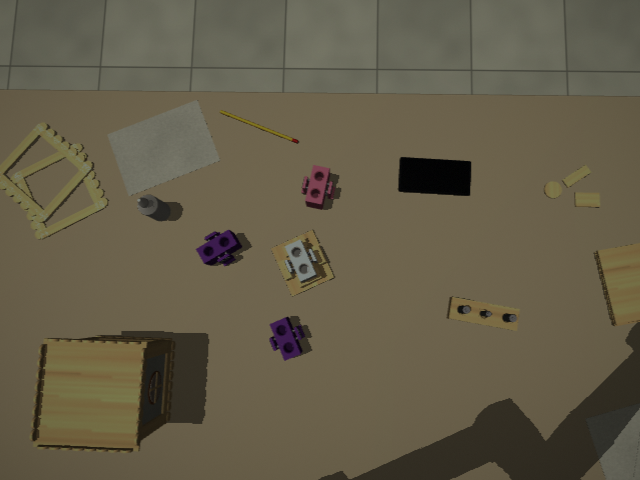

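View pics/side0.png

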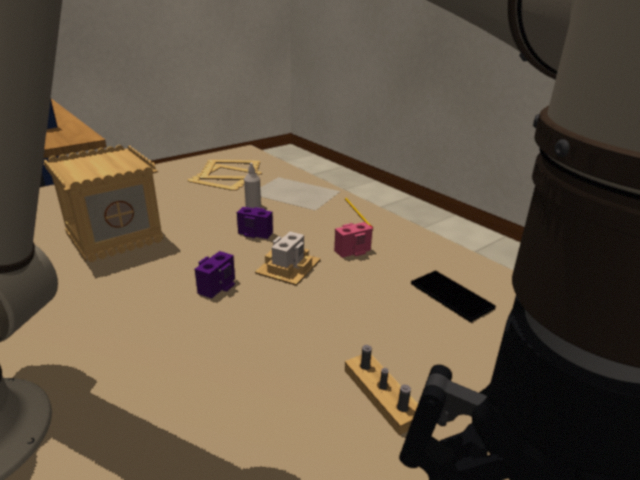

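The top view shows the white carrier in its cradle at (302,262). The carrier look-alikes are pink (318,187) and purple (219,247) and (286,339), so only the white clipped one fits. The stand is at (484,314), with the thin cell apparently in the middle at (486,314) and thick cells at (465,309) and (510,318). The side view agrees. Next I'll measure and make one crop.

Run:
```python
from h import *
p=np.load('top.npz')['p'];d=np.load('top.npz')['d'];P=cloud('top',d)
print('table z',np.nanmedian(P[340:380,380:440,2]))
def rect(m,lab):
    q=P[m][:,:2].astype(np.float32); r=cv2.minAreaRect(q); print(lab,len(q),np.round(r[0],1),np.round(r[1],1),round(r[2],1),'z',np.round(np.percentile(P[m][:,2],[5,50,95]),1))
def win(a,b,c,e):
    m=np.zeros(d.shape,bool);m[b:e,a:c]=1;return m
Z=P[:,:,2]
s=win(440,285,530,345)
rect(s&(Z>12)&(Z<27),'standtop')
n,L,st,ce=cv2.connectedComponentsWithStats((s&(Z>38)).astype(np.uint8))
for i in range(1,n): rect(L==i,'cell'); print(ce[i])
c=win(265,225,345,300)
rect(c&(Z>4)&(Z<12),'cradle base'); rect(c&(Z>55),'carrier top'); rect(c&(Z>3),'all')
np.set_printoptions(linewidth=250)
print(np.round(Z[300:326,500:522]).astype(int))
A=cv2.resize(p[225:305,255:345],None,fx=6,fy=6,interpolation=2);B=cv2.resize(p[290:340,440:530],None,fx=6,fy=6,interpolation=2)
cv2.imwrite('pics/crop1.png',np.vstack([A[:300+180],B])[:,:,::-1][:600] if 0 else np.vstack([cv2.resize(A,(400,356)),cv2.resize(B,(400,222))])[:,:,::-1])
ds=np.load('side.npz');Q=cloud('side',ds['d']);Zs=Q[:,:,2]
print('side table',np.nanmedian(Q[300:340,280:330,2]))
s=win(340,335,425,440)
n,L,st,ce=cv2.connectedComponentsWithStats((s&(Zs>42)&(Zs<70)).astype(np.uint8))
for i in range(1,n):
    if st[i,4]>8: q=Q[L==i]; r=cv2.minAreaRect(q[:,:2].astype(np.float32)); print('scell',len(q),np.round(r[0],1),np.round(r[1],1),np.round(np.percentile(q[:,2],[50,95]),1))
q=Q[win(255,225,320,285)&(Zs>58)&(Zs<68)];r=cv2.minAreaRect(q[:,:2].astype(np.float32));print('scarrier',len(q),r)
```

```text
table z -1.267128437114252
standtop 1313 [ 480.1 -277.4] [137.6  44. ] 81.0 z [15.5 18.6 21.8]
cell 63 [ 487.  -232.1] [14.1 13.5] 60.8 z [40.4 53.3 56. ]
[464.6031746  309.50793651]
cell 33 [ 479.3 -276.7] [10.   9.1] 46.6 z [40.1 47.2 50. ]
[487.06060606 313.66666667]
cell 65 [ 473.3 -321. ] [13.4 14.9] 25.4 z [40.7 52.4 55.6]
[510.70769231 317.83076923]
cradle base 725 [569.4 105.1] [157.8 126.7] 25.2 z [4.2 5.8 8.5]
carrier top 633 [575.7  91.1] [76.3 59.3] 25.4 z [57.3 60.6 63.3]
all 2310 [577.5  86.1] [154.1 165.8] 1.1 z [ 3.5 23.  62.2]
[[                  -1                    0                   -3                   -1                   -1                    0                   -2                    1                   -2                    3                    0
                     1                    1                    0                   -3                    1                    1                    1                   -5                    1                    1                   -2]
 [                   0                    2                   -2                   
[... 11248 characters left out ...]
  21                   22                   19                   21                   18                   17
                    17                   18                   18                   18                   20                   17                   -4                    0                   -2                   -2                   -4]]
side table -0.060413014244431906
scell 120 [ 487.4 -235.5] [16.4 13.9] [52.9 56.6]
scell 63 [ 479.5 -281. ] [ 9.3 10.1] [47.8 51. ]
scell 146 [ 472.5 -324.7] [14.2 13.7] [53.1 56.8]
scarrier 361 ((577.181884765625, 87.15592956542969), (79.77703857421875, 58.37931823730469), 24.840240478515625)<stdin>:16: RuntimeWarning: invalid value encountered in cast
```

View pics/crop1.png

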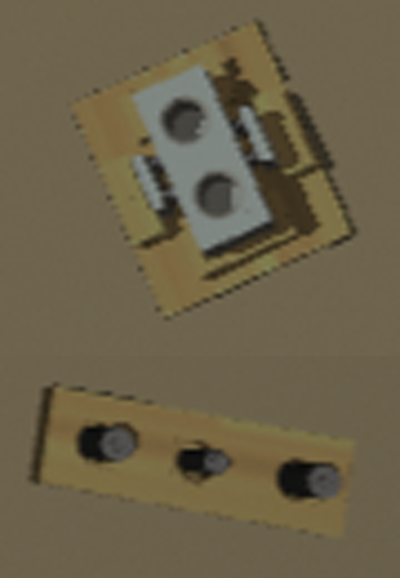

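The crop confirms it. The white carrier has empty bores at crop (185,120) and (217,193) and a catch on each side. The thin cell is the middle one in the stand, with a thick cell at each end. Sizes and heights fit what was given: 14 mm cells at z≈56, a 10 mm thin cell at z≈50, and a carrier top 76 mm long at z≈62.

```bash
cat >> h.py <<'E'
import json
def yaw_of(q):  # world angle (deg) of tool y
    from scipy.spatial.transform import Rotation as R
    M=R.from_quat(q).as_matrix(); return np.degrees(np.arctan2(M[1,1],M[0,1])),M
def plan(p,yaw,wps):
    """wps: (x,y,z,yaw,gripper,max_mm_per_row)"""
    p=np.array(p,float);rows=[]
    for x,y,z,yw,g,mm in wps:
        t=np.array([x,y,z],float);dy=(yw-yaw)
        n=max(1,int(np.ceil(max(np.linalg.norm(t-p)/mm,abs(dy)/7.0))))
        for i in range(n):
            k=n-i;s=(t-p)/k;a=np.radians(yaw)
            Y=np.array([np.cos(a),np.sin(a),0]);Z=np.array([0,0,-1.]);X=np.cross(Y,Z)
            r=[round(float(s@v)/10,2) for v in(X,Y,Z)];az=round(-(yw-yaw)/k,1)
            p=p+10*(r[0]*X+r[1]*Y+r[2]*Z);yaw-=az
            rows.append(dict(x=r[0],y=r[1],z=r[2],az=az,gripper=g))
    for i in range(0,len(rows),5): print(json.dumps(rows[i:i+5]))
    print(len(rows),np.round(p,1),round(yaw,1))
def now():
    s=arm.read_state();return s['position'],yaw_of(s['ee_rot'])[0]
E
python3 - <<'E'
from h import *
p=np.load('top.npz')['p']
for u,v in((296.6,252),(303.8,268.4)):
    m=arm.camera_model('top');T=np.array(m['cam_to_world']);r=T[:3,:3]@np.array([(u-m['cx'])/m['fx'],(v-m['cy'])/m['fy'],1]);print(T[:3,3]+r*(62-T[2,3])/r[2])
print(now(),yaw_of(arm.read_state()['ee_rot'])[1].round(2))
P,y=now()
plan(P,y,[(487,-234,130,171.2,-0.3,38),(487,-234,30,171.2,-0.3,20)])
E
```

```text
[591.09834338  97.26769795  62.        ]
[559.19108427  82.20037868  62.        ]
(array([ 279.59181655, -558.93827485,  231.31522734]), np.float64(116.57253281743233)) [[-0.89 -0.45  0.  ]
 [-0.45  0.89  0.  ]
 [-0.    0.   -1.  ]]
[{"x": -3.01, "y": 1.8, "z": 0.92, "az": -5.0, "gripper": -0.3}, {"x": -3.15, "y": 1.53, "z": 0.92, "az": -5.0, "gripper": -0.3}, {"x": -3.27, "y": 1.25, "z": 0.92, "az": -5.0, "gripper": -0.3}, {"x": -3.37, "y": 0.96, "z": 0.92, "az": -5.0, "gripper": -0.3}, {"x": -3.44, "y": 0.66, "z": 0.92, "az": -4.9, "gripper": -0.3}]
[{"x": -3.49, "y": 0.36, "z": 0.92, "az": -5.0, "gripper": -0.3}, {"x": -3.5, "y": 0.06, "z": 0.92, "az": -4.9, "gripper": -0.3}, {"x": -3.5, "y": -0.24, "z": 0.92, "az": -5.0, "gripper": -0.3}, {"x": -3.46, "y": -0.54, "z": 0.92, "az": -4.9, "gripper": -0.3}, {"x": -3.4, "y": -0.84, "z": 0.93, "az": -5.0, "gripper": -0.3}]
[{"x": -3.32, "y": -1.13, "z": 0.92, "az": -4.9, "gripper": -0.3}, {"x": -0.0, "y": -0.0, "z": 1.67, "az": -0.0, "gripper": -0.3}, {"x": -0.0, "y": -0.0, "z": 1.67, "az": -0.0, "gripper": -0.3}, {"x": -0.0, "y": -0.0, "z": 1.67, "az": -0.0, "gripper": -0.3}, {"x": -0.0, "y": -0.0, "z": 1.66, "az": -0.0, "gripper": -0.3}]
[{"x": -0.0, "y": -0.0, "z": 1.67, "az": -0.0, "gripper": -0.3}, {"x": -0.0, "y": -0.0, "z": 1.66, "az": -0.0, "gripper": -0.3}]
17 [ 487. -234.   30.] 171.2
```

>>> send_rows([
  {"x":-3.01,"y":1.8,"z":0.92,"az":-5.0,"gripper":-0.3},
  {"x":-3.15,"y":1.53,"z":0.92,"az":-5.0,"gripper":-0.3},
  {"x":-3.27,"y":1.25,"z":0.92,"az":-5.0,"gripper":-0.3},
  {"x":-3.37,"y":0.96,"z":0.92,"az":-5.0,"gripper":-0.3},
  {"x":-3.44,"y":0.66,"z":0.92,"az":-4.9,"gripper":-0.3},
])

```text
$.targets[0]: bad value
```

>>> send_rows([
  {"x":-3.49,"y":0.36,"z":0.92,"az":-5.0,"gripper":-0.3},
  {"x":-3.5,"y":0.06,"z":0.92,"az":-4.9,"gripper":-0.3},
  {"x":-3.5,"y":-0.24,"z":0.92,"az":-5.0,"gripper":-0.3},
  {"x":-3.46,"y":-0.54,"z":0.92,"az":-4.9,"gripper":-0.3},
  {"x":-3.4,"y":-0.84,"z":0.93,"az":-5.0,"gripper":-0.3},
])

```text
$.targets[0]: bad value
```

>>> send_rows([
  {"x":-3.32,"y":-1.13,"z":0.92,"az":-4.9,"gripper":-0.3},
  {"gripper":-0.3},
  {"gripper":-0.3},
])

```text
$.targets[0]: bad value
```

Run:
```python
from h import *
print(now(),arm.read_state()['clock'])
for n in('top','side'):
    p,d=cap(n,n+'1.png');P=cloud(n,d)
    m=(P[:,:,2]>115)&(P[:,:,2]<160)&(np.hypot(P[:,:,0]-487,P[:,:,1]+234)<90)
    k,L,st,ce=cv2.connectedComponentsWithStats(m.astype(np.uint8))
    for i in range(1,k):
        if st[i,4]>10: q=P[L==i];print(n,st[i],q.min(0).round(),q.max(0).round(),np.median(q,0).round(1))
```

```text
(array([ 279.59181655, -558.93827485,  231.31522734]), np.float64(116.57253281743233)) 0.8
```

>>> send_rows([
  {"gripper":-0.3,"x":-3.01,"y":1.8,"z":0.92,"ax":0,"ay":0,"az":-5.0},
  {"gripper":-0.3,"x":-3.15,"y":1.53,"z":0.92,"ax":0,"ay":0,"az":-5.0},
  {"gripper":-0.3,"x":-3.27,"y":1.25,"z":0.92,"ax":0,"ay":0,"az":-5.0},
  {"gripper":-0.3,"x":-3.37,"y":0.96,"z":0.92,"ax":0,"ay":0,"az":-5.0},
  {"gripper":-0.3,"x":-3.44,"y":0.66,"z":0.92,"ax":0,"ay":0,"az":-4.9},
])

```text
clock: 1.32
position: [374.4, -410.0, 185.1]
ee_rot: [-0.436, 0.9, -0.0, 0.0]
contact_force: [1.2, -1.1, -0.7]
gripper_width: 55.9
grasp_force: 0.0
```

>>> send_rows([
  {"x":-3.49,"y":0.36,"z":0.92,"ax":0,"ay":0,"az":-5.0,"gripper":-0.3},
  {"x":-3.5,"y":0.06,"z":0.92,"ax":0,"ay":0,"az":-4.9,"gripper":-0.3},
  {"x":-3.5,"y":-0.24,"z":0.92,"ax":0,"ay":0,"az":-5.0,"gripper":-0.3},
  {"x":-3.46,"y":-0.54,"z":0.92,"ax":0,"ay":0,"az":-4.9,"gripper":-0.3},
  {"x":-3.4,"y":-0.84,"z":0.93,"ax":0,"ay":0,"az":-5.0,"gripper":-0.3},
])

```text
clock: 1.73
position: [468.9, -262.1, 139.2]
ee_rot: [-0.619, 0.785, -0.0, 0.0]
contact_force: [0.0, -0.4, 0.6]
gripper_width: 55.5
grasp_force: 0.0
```

>>> send_rows([
  {"x":-3.32,"y":-1.13,"z":0.92,"ax":0,"ay":0,"az":-4.9,"gripper":-0.3},
  {"x":0,"y":0,"z":0,"ax":0,"ay":0,"az":0,"gripper":-0.3},
  {"x":0,"y":0,"z":0,"ax":0,"ay":0,"az":0,"gripper":-0.3},
])

```text
clock: 1.98
position: [487.7, -232.5, 129.5]
ee_rot: [-0.652, 0.758, 0.0, -0.0]
contact_force: [-0.7, 0.2, 0.4]
gripper_width: 55.4
grasp_force: 0.0
```

Run:
```python
from h import *
print(now(),arm.read_state()['clock'])
for n in('top','side'):
    p,d=cap(n,n+'1.png');P=cloud(n,d)
    m=(P[:,:,2]>115)&(P[:,:,2]<160)&(np.hypot(P[:,:,0]-487,P[:,:,1]+234)<90)
    k,L,st,ce=cv2.connectedComponentsWithStats(m.astype(np.uint8))
    for i in range(1,k):
        if st[i,4]>10: q=P[L==i];print(n,st[i],q.min(0).round(),q.max(0).round(),np.median(q,0).round(1))
```

```text
(array([ 487.72429906, -232.45862003,  129.526311  ]), np.float64(171.35615204593014)) 1.9833
side [383 281  17  21 223] [ 513. -252.  134.] [ 528. -228.  160.] [ 516.5 -244.6  148.2]
side [344 295  17  20 192] [ 445. -243.  135.] [ 460. -221.  160.] [ 452.2 -236.8  149.6]
```

```bash
sed -i 's/az=az,gripper=g/ax=0,ay=0,az=az,gripper=g/' h.py
python3 - <<'E'
from h import *
P,y=now();print(P,y,arm.read_state()['clock'])
plan(P,y,[(487.4,-232.5,30,171.2,-0.3,25)])
E
```

```text
[ 486.99295123 -234.17315386  130.18269354] 171.16150338847106 2.0833
[{"x": -0.03, "y": -0.0, "z": 2.0, "ax": 0, "ay": 0, "az": -0.0, "gripper": -0.3}, {"x": -0.04, "y": -0.0, "z": 2.0, "ax": 0, "ay": 0, "az": -0.0, "gripper": -0.3}, {"x": -0.03, "y": -0.0, "z": 2.01, "ax": 0, "ay": 0, "az": -0.0, "gripper": -0.3}, {"x": -0.04, "y": -0.01, "z": 2.0, "ax": 0, "ay": 0, "az": -0.0, "gripper": -0.3}, {"x": -0.03, "y": -0.0, "z": 2.01, "ax": 0, "ay": 0, "az": -0.0, "gripper": -0.3}]
5 [ 487.4 -232.5   30. ] 171.2
```

>>> send_rows([
  {"x":0,"y":0,"z":2.0,"ax":0,"ay":0,"az":0,"gripper":-0.3},
  {"x":0,"y":0,"z":2.0,"ax":0,"ay":0,"az":0,"gripper":-0.3},
  {"x":0,"y":0,"z":2.0,"ax":0,"ay":0,"az":0,"gripper":-0.3},
  {"x":0,"y":0,"z":2.0,"ax":0,"ay":0,"az":0,"gripper":-0.3},
  {"x":0,"y":0,"z":2.0,"ax":0,"ay":0,"az":0,"gripper":-0.3},
])

```text
clock: 2.5
position: [486.7, -235.5, 29.9]
ee_rot: [-0.65, 0.76, -0.001, 0.0]
contact_force: [-0.1, 0.4, 0.1]
gripper_width: 55.6
grasp_force: 0.0
```

>>> send_rows([
  {"x":0,"y":0,"z":0,"ax":0,"ay":0,"az":0,"gripper":-0.3},
  {"x":0,"y":0,"z":0,"ax":0,"ay":0,"az":0,"gripper":1},
  {"x":0,"y":0,"z":0,"ax":0,"ay":0,"az":0,"gripper":1},
  {"x":0,"y":0,"z":0,"ax":0,"ay":0,"az":0,"gripper":1},
  {"x":0,"y":0,"z":0,"ax":0,"ay":0,"az":0,"gripper":1},
])

```text
clock: 2.92
position: [488.0, -234.5, 31.7]
ee_rot: [-0.651, 0.759, -0.001, 0.001]
contact_force: [0.4, -0.4, 1.3]
gripper_width: 12.5
grasp_force: 58.4
```

>>> send_rows([
  {"x":0,"y":0,"z":0,"ax":0,"ay":0,"az":0,"gripper":1},
  {"x":0,"y":0,"z":0,"ax":0,"ay":0,"az":0,"gripper":1},
  {"x":0,"y":0,"z":0,"ax":0,"ay":0,"az":0,"gripper":1},
])

```text
clock: 3.17
position: [488.0, -234.5, 31.6]
ee_rot: [-0.651, 0.759, -0.001, 0.001]
contact_force: [-0.4, -1.0, 6.5]
gripper_width: 12.3
grasp_force: 58.6
```

Run:
```python
from h import *
plan([487,-234,30],171.2,[(487,-234,110,171.2,1,25),(592.8,96.7,112,115,1,36)])
```

```text
[{"x": 0.0, "y": 0.0, "z": -2.0, "ax": 0, "ay": 0, "az": -0.0, "gripper": 1}, {"x": 0.0, "y": 0.0, "z": -2.0, "ax": 0, "ay": 0, "az": -0.0, "gripper": 1}, {"x": 0.0, "y": 0.0, "z": -2.0, "ax": 0, "ay": 0, "az": -0.0, "gripper": 1}, {"x": 0.0, "y": 0.0, "z": -2.0, "ax": 0, "ay": 0, "az": -0.0, "gripper": 1}, {"x": -3.43, "y": -0.54, "z": -0.02, "ax": 0, "ay": 0, "az": 5.6, "gripper": 1}]
[{"x": -3.47, "y": -0.2, "z": -0.02, "ax": 0, "ay": 0, "az": 5.6, "gripper": 1}, {"x": -3.47, "y": 0.14, "z": -0.02, "ax": 0, "ay": 0, "az": 5.6, "gripper": 1}, {"x": -3.44, "y": 0.47, "z": -0.02, "ax": 0, "ay": 0, "az": 5.6, "gripper": 1}, {"x": -3.38, "y": 0.81, "z": -0.02, "ax": 0, "ay": 0, "az": 5.6, "gripper": 1}, {"x": -3.28, "y": 1.13, "z": -0.02, "ax": 0, "ay": 0, "az": 5.6, "gripper": 1}]
[{"x": -3.15, "y": 1.45, "z": -0.02, "ax": 0, "ay": 0, "az": 5.7, "gripper": 1}, {"x": -3.0, "y": 1.75, "z": -0.02, "ax": 0, "ay": 0, "az": 5.6, "gripper": 1}, {"x": -2.81, "y": 2.04, "z": -0.02, "ax": 0, "ay": 0, "az": 5.7, "gripper": 1}, {"x": -2.59, "y": 2.31, "z": -0.02, "ax": 0, "ay": 0, "az": 5.6, "gripper": 1}]
14 [592.8  96.7 112. ] 115.0
```

>>> send_rows([
  {"x":0.0,"y":0.0,"z":-2.0,"ax":0,"ay":0,"az":0,"gripper":1},
  {"x":0.0,"y":0.0,"z":-2.0,"ax":0,"ay":0,"az":0,"gripper":1},
  {"x":0.0,"y":0.0,"z":-2.0,"ax":0,"ay":0,"az":0,"gripper":1},
  {"x":0.0,"y":0.0,"z":-2.0,"ax":0,"ay":0,"az":0,"gripper":1},
  {"x":-3.43,"y":-0.54,"z":-0.02,"ax":0,"ay":0,"az":5.6,"gripper":1},
])

```text
clock: 3.58
position: [499.1, -204.1, 114.4]
ee_rot: [-0.61, 0.792, -0.003, 0.002]
contact_force: [2.8, 0.6, -0.7]
gripper_width: 12.8
grasp_force: 59.0
```

>>> send_rows([
  {"x":-3.47,"y":-0.2,"z":-0.02,"ax":0,"ay":0,"az":5.6,"gripper":1},
  {"x":-3.47,"y":0.14,"z":-0.02,"ax":0,"ay":0,"az":5.6,"gripper":1},
  {"x":-3.44,"y":0.47,"z":-0.02,"ax":0,"ay":0,"az":5.6,"gripper":1},
  {"x":-3.38,"y":0.81,"z":-0.02,"ax":0,"ay":0,"az":5.6,"gripper":1},
  {"x":-3.28,"y":1.13,"z":-0.02,"ax":0,"ay":0,"az":5.6,"gripper":1},
])

```text
clock: 4.0
position: [550.6, -33.8, 111.5]
ee_rot: [-0.401, 0.916, 0.0, 0.0]
contact_force: [0.4, -0.7, -0.6]
gripper_width: 12.1
grasp_force: 59.0
```

>>> send_rows([
  {"x":-3.15,"y":1.45,"z":-0.02,"ax":0,"ay":0,"az":5.7,"gripper":1},
  {"x":-3.0,"y":1.75,"z":-0.02,"ax":0,"ay":0,"az":5.6,"gripper":1},
  {"x":-2.81,"y":2.04,"z":-0.02,"ax":0,"ay":0,"az":5.7,"gripper":1},
  {"x":-2.59,"y":2.31,"z":-0.02,"ax":0,"ay":0,"az":5.6,"gripper":1},
])

```text
clock: 4.33
position: [592.9, 98.5, 112.2]
ee_rot: [-0.214, 0.977, 0.0, 0.0]
contact_force: [0.9, 0.3, -0.6]
gripper_width: 12.6
grasp_force: 59.0
```

>>> send_rows([
  {"x":0,"y":0,"z":0,"ax":0,"ay":0,"az":0,"gripper":1},
  {"x":0,"y":0,"z":0,"ax":0,"ay":0,"az":0,"gripper":1},
  {"x":0,"y":0,"z":0,"ax":0,"ay":0,"az":0,"gripper":1},
])

```text
clock: 4.58
position: [592.2, 96.5, 111.7]
ee_rot: [-0.217, 0.976, 0.0, -0.001]
contact_force: [0.8, -0.2, -0.4]
gripper_width: 12.1
grasp_force: 59.0
```

Run:
```python
from h import *
print(now(),arm.read_state()['clock'])
out=[]
for n in('top','side'):
    p,d=cap(n);P=cloud(n,d);np.save(n+'P.npy',P)
    u,v=(300,262) if n=='top' else (292,235)
    out.append(cv2.resize(p[v-50:v+50,u-65:u+65],(390,300),interpolation=2))
    m=(P[:,:,2]>72)&(P[:,:,2]<100)&(np.hypot(P[:,:,0]-593,P[:,:,1]-97)<40)
    q=P[m];print(n,len(q));
    for z in range(72,100,4):
        s=q[(q[:,2]>=z)&(q[:,2]<z+4)]
        if len(s): print(z,len(s),s.min(0).round(),s.max(0).round())
cv2.imwrite('pics/hov.png',np.hstack(out)[:,:,::-1])
```

```text
(array([592.21323685,  96.53096093, 111.714256  ]), np.float64(115.03543805015607)) 4.5833
top 0
side 46
84 5 [588.  86.  86.] [600.  90.  87.]
88 14 [586.  86.  88.] [600.  97.  92.]
92 16 [587.  84.  92.] [600.  99.  96.]
96 11 [586.  86.  96.] [599.  98.  99.]
```

View pics/hov.png

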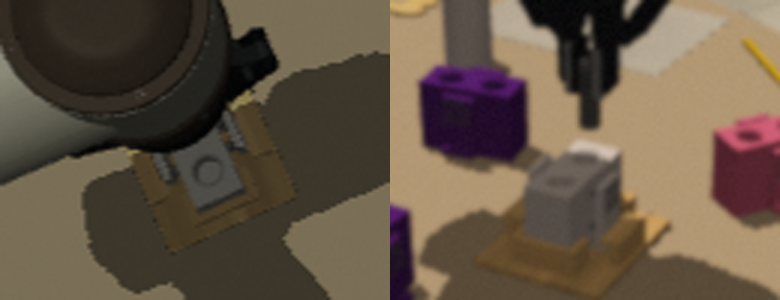

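The left half shows the arm hiding bore1 from the top camera. In the right half the cell hangs upright between the fingers, about 24 mm above the carrier. Next I'll fit the cell and the carrier in the side camera, so the comparison stays within one camera.

Run:
```python
from h import *
from scipy.optimize import least_squares
P=np.load('sideP.npy')
def fit(q,x0):
    f=lambda c:np.hypot(q[:,0]-c[0],q[:,1]-c[1])-7.25
    return least_squares(f,x0,loss='soft_l1').x.round(1)
m=(P[:,:,2]>85)&(P[:,:,2]<98)&(np.hypot(P[:,:,0]-593,P[:,:,1]-94)<14)
q=P[m];print(len(q),fit(q,[593,95]),'low',fit(q[q[:,2]<91],[593,95]),'hi',fit(q[q[:,2]>=91],[593,95]), q[:,2].min())
# carrier top in initial & current side depth, white pixels
for nm,Q,p in(('init',None,None),):
    s=cap('side'); Q=cloud('side',s[1]);p=s[0]
    mm=(Q[:,:,2]>59.5)&(Q[:,:,2]<64.5)&(np.hypot(Q[:,:,0]-577,Q[:,:,1]-88)<60)
    r=cv2.minAreaRect(Q[mm][:,:2].astype(np.float32));print(r,len(Q[mm]))
    # fit block outline: project to carrier axes
    a=np.radians(25);e=np.array([np.cos(a),np.sin(a)]);f=np.array([-e[1],e[0]])
    xy=Q[mm][:,:2]-[577,88];sx=xy@e;sy=xy@f
    print(np.percentile(sx,[1,99]),np.percentile(sy[abs(sx)>20],[1,99]),np.percentile(sy,[1,99]))
# bores in initial images (grey blobs inside the top), ray to z=62
def ray(n,u,v,z):
    m=arm.camera_model(n);T=np.array(m['cam_to_world']);r=T[:3,:3]@np.array([(u-m['cx'])/m['fx'],(v-m['cy'])/m['fy'],1]);return (T[:3,3]+r*(z-T[2,3])/r[2]).round(1)
for n,box in(('side',(265,222,320,290)),('top',(275,235,330,295))):
    im=cv2.imread(f'pics/{n}0.png');x0,y0,x1,y1=box
    c=cv2.resize(im[y0:y1,x0:x1],None,fx=5,fy=5,interpolation=2);cv2.imwrite(f'pics/b_{n}.png',c)
a=cv2.imread('pics/b_side.png');b=cv2.imread('pics/b_top.png');h=max(a.shape[0],b.shape[0])
pad=lambda i:cv2.copyMakeBorder(i,0,h-i.shape[0],0,0,0)
cv2.imwrite('pics/bores.png',np.hstack([pad(a),pad(b)]));print(a.shape,b.shape)
# also cell low tip pixel in side
```

```text
40 [594.5  94. ] low [594.   93.7] hi [594.7  94.2] 86.2004123646804
((575.9713134765625, 86.83483123779297), (79.30577850341797, 56.92924499511719), 26.517112731933594) 297
[-38.88446312  37.14775022] [-17.45913911  16.87246136] [-28.25375153  24.37552314]
(340, 275, 3) (300, 275, 3)
```

View pics/bores.png

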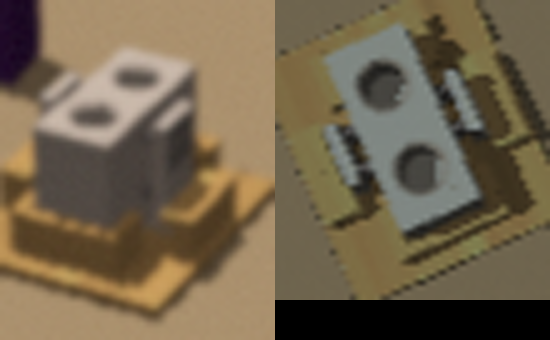

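The left part shows bore1 at crop (137,76), or side pixel (292.4,237.2), and bore0 at (93,116), or (283.6,245.2). The right part shows them from the top at (381,85) and (420,168), or pixels (296.2,252.0) and (304.0,268.6).

Run:
```python
from h import *
def ray(n,u,v,z):
    m=arm.camera_model(n);T=np.array(m['cam_to_world']);r=T[:3,:3]@np.array([(u-m['cx'])/m['fx'],(v-m['cy'])/m['fy'],1]);return (T[:3,3]+r*(z-T[2,3])/r[2]).round(1)
print(ray('side',292.4,237.2,62),ray('side',283.6,245.2,62),ray('top',296.2,252,62),ray('top',304,268.6,62))
# cell silhouette columns in side at rows of the hanging cell
p=np.load('side.npz')['p'];d=np.load('side.npz')['d'];P=cloud('side',d)
m=(P[:,:,2]>84)&(P[:,:,2]<100)&(np.hypot(P[:,:,0]-593,P[:,:,1]-94)<16)
v,u=np.where(m)
for r in np.unique(v): print(r,u[v==r].min(),u[v==r].max(),np.nanmedian(P[r,u[v==r],2]).round(1))
```

```text
[593.   95.8  62. ] [559.2  79.2  62. ] [591.1  98.1  62. ] [558.8  81.8  62. ]
222 291 296 99.4
223 291 297 98.5
224 291 297 95.6
225 291 297 94.3
226 291 297 91.2
227 291 297 89.5
228 292 296 86.4
```

>>> send_rows([
  {"x":0.1,"y":0.16,"z":1.0,"ax":0,"ay":0,"az":0,"gripper":1},
  {"x":0,"y":0,"z":1.0,"ax":0,"ay":0,"az":0,"gripper":1},
  {"x":0,"y":0,"z":0.4,"ax":0,"ay":0,"az":0,"gripper":1},
  {"x":0,"y":0,"z":0.3,"ax":0,"ay":0,"az":0,"gripper":1},
  {"x":0,"y":0,"z":0,"ax":0,"ay":0,"az":0,"gripper":1},
])

```text
clock: 5.15
position: [590.7, 97.2, 83.7]
ee_rot: [-0.216, 0.976, -0.0, -0.001]
contact_force: [-1.0, 0.7, -0.6]
gripper_width: 12.6
grasp_force: 59.0
```

>>> send_rows([
  {"x":0,"y":0,"z":0.3,"ax":0,"ay":0,"az":0,"gripper":1},
  {"x":0,"y":0,"z":0.3,"ax":0,"ay":0,"az":0,"gripper":1},
  {"x":0,"y":0,"z":0,"ax":0,"ay":0,"az":0,"gripper":1},
])

```text
clock: 5.4
position: [591.1, 97.6, 78.5]
ee_rot: [-0.216, 0.976, 0.0, -0.0]
contact_force: [0.3, -0.1, -0.4]
gripper_width: 12.2
grasp_force: 59.0
```

>>> send_rows([
  {"x":0,"y":0,"z":0.4,"ax":0,"ay":0,"az":0,"gripper":1},
  {"x":0,"y":0,"z":0.4,"ax":0,"ay":0,"az":0,"gripper":1},
  {"x":0,"y":0,"z":0,"ax":0,"ay":0,"az":0,"gripper":1},
])

```text
clock: 5.65
position: [590.7, 97.5, 70.1]
ee_rot: [-0.216, 0.976, -0.0, -0.001]
contact_force: [0.4, 0.2, -0.2]
gripper_width: 12.2
grasp_force: 59.0
```

>>> send_rows([
  {"x":0,"y":0,"z":0,"ax":0,"ay":0,"az":0,"gripper":0.4},
  {"x":0,"y":0,"z":0,"ax":0,"ay":0,"az":0,"gripper":0.2},
  {"x":0,"y":0,"z":0,"ax":0,"ay":0,"az":0,"gripper":0.2},
  {"x":0,"y":0,"z":0,"ax":0,"ay":0,"az":0,"gripper":0.2},
])

```text
clock: 5.98
position: [591.5, 97.7, 71.3]
ee_rot: [-0.216, 0.976, 0.0, 0.0]
contact_force: [0.2, -0.2, 0.2]
gripper_width: 34.1
grasp_force: 0.0
```

Run:
```python
from h import *
print(now(),arm.read_state()['contact_force'])
p,d=cap('side');P=cloud('side',d)
m=(P[:,:,2]>66)&(P[:,:,2]<120)&(np.hypot(P[:,:,0]-592,P[:,:,1]-96)<9);print(m.sum(),np.percentile(P[m][:,2],[5,50,95]) if m.any() else '')
cv2.imwrite('pics/rel.png',cv2.resize(p[185:285,230:360],(520,400),interpolation=2)[:,:,::-1])
q=[591,97.6,70]
plan(q,115,[(591,97.6,120,115,.2,25),(473.2,-322.9,125,171.2,-.3,38),(473.2,-322.9,30,171.2,-.3,25)])
```

```text
(array([591.48387266,  97.73299857,  71.25801394]), np.float64(114.97768952813061)) [ 0.21031848 -0.16999674  0.24538568]
38 [66.45167885 71.33843256 73.5480345 ]
[{"x": 0.0, "y": 0.0, "z": -2.5, "ax": 0, "ay": 0, "az": 0.0, "gripper": 0.2}, {"x": 0.0, "y": 0.0, "z": -2.5, "ax": 0, "ay": 0, "az": -0.0, "gripper": 0.2}, {"x": 2.37, "y": -2.76, "z": -0.04, "ax": 0, "ay": 0, "az": -4.7, "gripper": -0.3}, {"x": 2.59, "y": -2.56, "z": -0.04, "ax": 0, "ay": 0, "az": -4.7, "gripper": -0.3}, {"x": 2.79, "y": -2.34, "z": -0.04, "ax": 0, "ay": 0, "az": -4.7, "gripper": -0.3}]
[{"x": 2.97, "y": -2.1, "z": -0.04, "ax": 0, "ay": 0, "az": -4.7, "gripper": -0.3}, {"x": 3.13, "y": -1.85, "z": -0.04, "ax": 0, "ay": 0, "az": -4.7, "gripper": -0.3}, {"x": 3.28, "y": -1.59, "z": -0.04, "ax": 0, "ay": 0, "az": -4.7, "gripper": -0.3}, {"x": 3.39, "y": -1.31, "z": -0.04, "ax": 0, "ay": 0, "az": -4.7, "gripper": -0.3}, {"x": 3.49, "y": -1.03, "z": -0.04, "ax": 0, "ay": 0, "az": -4.7, "gripper": -0.3}]
[{"x": 3.56, "y": -0.74, "z": -0.04, "ax": 0, "ay": 0, "az": -4.7, "gripper": -0.3}, {"x": 3.61, "y": -0.45, "z": -0.05, "ax": 0, "ay": 0, "az": -4.6, "gripper": -0.3}, {"x": 3.64, "y": -0.15, "z": -0.04, "ax": 0, "ay": 0, "az": -4.7, "gripper": -0.3}, {"x": 3.64, "y": 0.15, "z": -0.05, "ax": 0, "ay": 0, "az": -4.6, "gripper": -0.3}, {"x": -0.0, "y": -0.0, "z": 2.38, "ax": 0, "ay": 0, "az": -0.0, "gripper": -0.3}]
[{"x": -0.0, "y": -0.0, "z": 2.37, "ax": 0, "ay": 0, "az": -0.0, "gripper": -0.3}, {"x": -0.0, "y": -0.0, "z": 2.38, "ax": 0, "ay": 0, "az": -0.0, "gripper": -0.3}, {"x": -0.0, "y": -0.01, "z": 2.37, "ax": 0, "ay": 0, "az": -0.0, "gripper": -0.3}]
18 [ 473.2 -322.9   30. ] 171.2
```

View pics/rel.png

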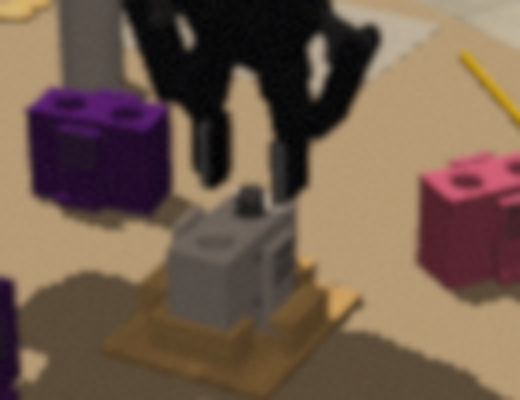

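The crop shows the first cell seated in bore1, its button end about 12 mm above the carrier top (measured z ≈ 73.5) and the fingers clear of it. On to the second cell.

>>> send_rows([
  {"x":0.0,"y":0.0,"z":-2.5,"ax":0,"ay":0,"az":0.0,"gripper":0.2},
  {"x":0.0,"y":0.0,"z":-2.5,"ax":0,"ay":0,"az":0,"gripper":0.2},
  {"x":2.37,"y":-2.76,"z":-0.04,"ax":0,"ay":0,"az":-4.7,"gripper":-0.3},
  {"x":2.59,"y":-2.56,"z":-0.04,"ax":0,"ay":0,"az":-4.7,"gripper":-0.3},
  {"x":2.79,"y":-2.34,"z":-0.04,"ax":0,"ay":0,"az":-4.7,"gripper":-0.3},
])

```text
clock: 6.45
position: [561.7, -8.0, 122.9]
ee_rot: [-0.337, 0.941, -0.0, 0.001]
contact_force: [0.3, -0.4, -0.2]
gripper_width: 55.4
grasp_force: 0.0
```

>>> send_rows([
  {"x":2.97,"y":-2.1,"z":-0.04,"ax":0,"ay":0,"az":-4.7,"gripper":-0.3},
  {"x":3.13,"y":-1.85,"z":-0.04,"ax":0,"ay":0,"az":-4.7,"gripper":-0.3},
  {"x":3.28,"y":-1.59,"z":-0.04,"ax":0,"ay":0,"az":-4.7,"gripper":-0.3},
  {"x":3.39,"y":-1.31,"z":-0.04,"ax":0,"ay":0,"az":-4.7,"gripper":-0.3},
  {"x":3.49,"y":-1.03,"z":-0.04,"ax":0,"ay":0,"az":-4.7,"gripper":-0.3},
])

```text
clock: 6.87
position: [512.1, -184.2, 124.6]
ee_rot: [-0.521, 0.853, -0.0, 0.0]
contact_force: [1.3, 0.1, -0.1]
gripper_width: 55.1
grasp_force: 0.0
```

>>> send_rows([
  {"x":3.56,"y":-0.74,"z":-0.04,"ax":0,"ay":0,"az":-4.7,"gripper":-0.3},
  {"x":3.61,"y":-0.45,"z":-0.05,"ax":0,"ay":0,"az":-4.6,"gripper":-0.3},
  {"x":3.64,"y":-0.15,"z":-0.04,"ax":0,"ay":0,"az":-4.7,"gripper":-0.3},
  {"x":3.64,"y":0.15,"z":-0.05,"ax":0,"ay":0,"az":-4.6,"gripper":-0.3},
  {"x":0,"y":0,"z":0,"ax":0,"ay":0,"az":0,"gripper":-0.3},
])

```text
clock: 7.28
position: [471.6, -327.6, 126.1]
ee_rot: [-0.649, 0.76, -0.0, -0.0]
contact_force: [0.8, 0.5, -0.4]
gripper_width: 55.4
grasp_force: 0.0
```

>>> send_rows([
  {"x":0,"y":0,"z":0,"ax":0,"ay":0,"az":0,"gripper":-0.3},
  {"x":0,"y":0,"z":0,"ax":0,"ay":0,"az":0,"gripper":-0.3},
])

```text
clock: 7.45
position: [473.1, -322.8, 126.0]
ee_rot: [-0.65, 0.76, 0.0, 0.0]
contact_force: [-0.0, 1.1, -0.5]
gripper_width: 55.4
grasp_force: 0.0
```

Position is good, so I'll descend and grip.

>>> send_rows([
  {"x":0,"y":0,"z":2.4,"ax":0,"ay":0,"az":0,"gripper":-0.3},
  {"x":0,"y":0,"z":2.4,"ax":0,"ay":0,"az":0,"gripper":-0.3},
  {"x":0,"y":0,"z":2.4,"ax":0,"ay":0,"az":0,"gripper":-0.3},
  {"x":0,"y":0,"z":2.3,"ax":0,"ay":0,"az":0,"gripper":-0.3},
  {"x":0,"y":0,"z":0,"ax":0,"ay":0,"az":0,"gripper":-0.3},
])

```text
clock: 7.87
position: [470.7, -320.0, 26.8]
ee_rot: [-0.651, 0.759, 0.004, -0.002]
contact_force: [-1.0, 0.2, -0.5]
gripper_width: 55.6
grasp_force: 0.0
```

>>> send_rows([
  {"x":0,"y":0,"z":0,"ax":0,"ay":0,"az":0,"gripper":1},
  {"x":0,"y":0,"z":0,"ax":0,"ay":0,"az":0,"gripper":1},
  {"x":0,"y":0,"z":0,"ax":0,"ay":0,"az":0,"gripper":1},
  {"x":0,"y":0,"z":0,"ax":0,"ay":0,"az":0,"gripper":1},
  {"x":0,"y":0,"z":0,"ax":0,"ay":0,"az":0,"gripper":1},
])

```text
clock: 8.28
position: [474.4, -323.0, 32.8]
ee_rot: [-0.651, 0.759, -0.001, 0.001]
contact_force: [-0.5, 1.8, 4.9]
gripper_width: 12.1
grasp_force: 58.5
```

Run:
```python
from h import *
plan([473.2,-322.9,30.5],171.2,[(473.2,-322.9,110,171.2,1,25),(558.5,81.5,113,115,1,36)])
```

```text
[{"x": 0.0, "y": 0.0, "z": -1.99, "ax": 0, "ay": 0, "az": -0.0, "gripper": 1}, {"x": 0.0, "y": 0.0, "z": -1.99, "ax": 0, "ay": 0, "az": -0.0, "gripper": 1}, {"x": 0.0, "y": 0.0, "z": -1.99, "ax": 0, "ay": 0, "az": -0.0, "gripper": 1}, {"x": 0.0, "y": 0.0, "z": -1.98, "ax": 0, "ay": 0, "az": -0.0, "gripper": 1}, {"x": -3.44, "y": -0.19, "z": -0.03, "ax": 0, "ay": 0, "az": 4.7, "gripper": 1}]
[{"x": -3.44, "y": 0.1, "z": -0.02, "ax": 0, "ay": 0, "az": 4.7, "gripper": 1}, {"x": -3.42, "y": 0.38, "z": -0.03, "ax": 0, "ay": 0, "az": 4.7, "gripper": 1}, {"x": -3.38, "y": 0.66, "z": -0.02, "ax": 0, "ay": 0, "az": 4.7, "gripper": 1}, {"x": -3.32, "y": 0.93, "z": -0.03, "ax": 0, "ay": 0, "az": 4.7, "gripper": 1}, {"x": -3.23, "y": 1.2, "z": -0.02, "ax": 0, "ay": 0, "az": 4.7, "gripper": 1}]
[{"x": -3.12, "y": 1.46, "z": -0.03, "ax": 0, "ay": 0, "az": 4.7, "gripper": 1}, {"x": -2.99, "y": 1.71, "z": -0.02, "ax": 0, "ay": 0, "az": 4.7, "gripper": 1}, {"x": -2.84, "y": 1.95, "z": -0.03, "ax": 0, "ay": 0, "az": 4.7, "gripper": 1}, {"x": -2.67, "y": 2.18, "z": -0.02, "ax": 0, "ay": 0, "az": 4.6, "gripper": 1}, {"x": -2.49, "y": 2.38, "z": -0.03, "ax": 0, "ay": 0, "az": 4.7, "gripper": 1}]
[{"x": -2.28, "y": 2.58, "z": -0.02, "ax": 0, "ay": 0, "az": 4.6, "gripper": 1}]
16 [558.5  81.5 113. ] 115.0
```

>>> send_rows([
  {"x":0.0,"y":0.0,"z":-2,"ax":0,"ay":0,"az":0,"gripper":1},
  {"x":0.0,"y":0.0,"z":-2,"ax":0,"ay":0,"az":0,"gripper":1},
  {"x":0.0,"y":0.0,"z":-2,"ax":0,"ay":0,"az":0,"gripper":1},
  {"x":0.0,"y":0.0,"z":-2,"ax":0,"ay":0,"az":0,"gripper":1},
  {"x":-3.44,"y":-0.19,"z":-0.03,"ax":0,"ay":0,"az":4.7,"gripper":1},
])

```text
clock: 8.7
position: [482.9, -293.3, 116.2]
ee_rot: [-0.617, 0.787, -0.005, 0.002]
contact_force: [1.2, 0.2, 0.8]
gripper_width: 12.3
grasp_force: 58.7
```

>>> send_rows([
  {"x":-3.44,"y":0.1,"z":-0.02,"ax":0,"ay":0,"az":4.7,"gripper":1},
  {"x":-3.42,"y":0.38,"z":-0.03,"ax":0,"ay":0,"az":4.7,"gripper":1},
  {"x":-3.38,"y":0.66,"z":-0.02,"ax":0,"ay":0,"az":4.7,"gripper":1},
  {"x":-3.32,"y":0.93,"z":-0.03,"ax":0,"ay":0,"az":4.7,"gripper":1},
  {"x":-3.23,"y":1.2,"z":-0.02,"ax":0,"ay":0,"az":4.7,"gripper":1},
])

```text
clock: 9.12
position: [516.2, -119.1, 113.3]
ee_rot: [-0.444, 0.896, -0.0, 0.001]
contact_force: [1.3, -0.5, 0.1]
gripper_width: 12.5
grasp_force: 58.7
```

>>> send_rows([
  {"x":-3.12,"y":1.46,"z":-0.03,"ax":0,"ay":0,"az":4.7,"gripper":1},
  {"x":-2.99,"y":1.71,"z":-0.02,"ax":0,"ay":0,"az":4.7,"gripper":1},
  {"x":-2.84,"y":1.95,"z":-0.03,"ax":0,"ay":0,"az":4.7,"gripper":1},
  {"x":-2.67,"y":2.18,"z":-0.02,"ax":0,"ay":0,"az":4.6,"gripper":1},
  {"x":-2.49,"y":2.38,"z":-0.03,"ax":0,"ay":0,"az":4.7,"gripper":1},
])

```text
clock: 9.53
position: [551.8, 49.6, 114.5]
ee_rot: [-0.253, 0.967, 0.0, 0.001]
contact_force: [0.6, -0.4, -1.3]
gripper_width: 12.4
grasp_force: 58.8
```

>>> send_rows([
  {"x":-2.28,"y":2.58,"z":-0.02,"ax":0,"ay":0,"az":4.6,"gripper":1},
  {"x":0,"y":0,"z":0,"ax":0,"ay":0,"az":0,"gripper":1},
  {"x":0,"y":0,"z":0,"ax":0,"ay":0,"az":0,"gripper":1},
  {"x":0,"y":0,"z":0,"ax":0,"ay":0,"az":0,"gripper":1},
])

```text
clock: 9.87
position: [558.4, 81.5, 114.1]
ee_rot: [-0.217, 0.976, 0.0, -0.0]
contact_force: [-0.1, -0.9, 0.0]
gripper_width: 12.1
grasp_force: 58.8
```

Run:
```python
from h import *
from scipy.optimize import least_squares
print(now(),arm.read_state()['clock'])
p,d=cap('side');P=cloud('side',d)
m=(P[:,:,2]>82)&(P[:,:,2]<99)&(np.hypot(P[:,:,0]-560,P[:,:,1]-79)<15)
v,u=np.where(m)
for r in np.unique(v): print(r,u[v==r].min(),u[v==r].max(),np.nanmedian(P[r,u[v==r],2]).round(1))
q=P[m&(P[:,:,2]<98)]
print(least_squares(lambda c:np.hypot(q[:,0]-c[0],q[:,1]-c[1])-7.25,[560,80],loss='soft_l1').x)
```

```text
(array([558.40312615,  81.50882138, 114.13819958]), np.float64(115.00911340221971)) 9.8667
230 280 287 98.0
231 280 287 96.7
232 280 287 94.4
233 281 287 92.0
234 281 287 89.6
235 282 286 88.4
[560.44472185  79.56874805]
```

>>> send_rows([
  {"x":0,"y":0.03,"z":1.0,"ax":0,"ay":0,"az":0,"gripper":1},
  {"x":0,"y":0,"z":1.0,"ax":0,"ay":0,"az":0,"gripper":1},
  {"x":0,"y":0,"z":0.5,"ax":0,"ay":0,"az":0,"gripper":1},
  {"x":0,"y":0,"z":0.4,"ax":0,"ay":0,"az":0,"gripper":1},
  {"x":0,"y":0,"z":0,"ax":0,"ay":0,"az":0,"gripper":1},
])

```text
clock: 10.33
position: [557.9, 81.2, 83.5]
ee_rot: [-0.216, 0.976, -0.0, -0.001]
contact_force: [0.2, 0.2, 0.5]
gripper_width: 11.9
grasp_force: 59.0
```

>>> send_rows([
  {"x":0,"y":0,"z":0.3,"ax":0,"ay":0,"az":0,"gripper":1},
  {"x":0,"y":0,"z":0,"ax":0,"ay":0,"az":0,"gripper":1},
])

```text
clock: 10.5
position: [558.1, 81.5, 81.2]
ee_rot: [-0.216, 0.976, -0.0, -0.001]
contact_force: [0.5, -0.2, -0.8]
gripper_width: 12.0
grasp_force: 59.0
```

>>> send_rows([
  {"x":0,"y":0,"z":0.4,"ax":0,"ay":0,"az":0,"gripper":1},
  {"x":0,"y":0,"z":0.4,"ax":0,"ay":0,"az":0,"gripper":1},
  {"x":0,"y":0,"z":0.2,"ax":0,"ay":0,"az":0,"gripper":1},
  {"x":0,"y":0,"z":0,"ax":0,"ay":0,"az":0,"gripper":1},
])

```text
clock: 10.83
position: [558.1, 81.7, 71.3]
ee_rot: [-0.216, 0.976, -0.0, -0.001]
contact_force: [-0.0, 0.9, -0.4]
gripper_width: 12.2
grasp_force: 59.0
```

>>> send_rows([
  {"x":0,"y":0,"z":0,"ax":0,"ay":0,"az":0,"gripper":0.4},
  {"x":0,"y":0,"z":0,"ax":0,"ay":0,"az":0,"gripper":0.2},
  {"x":0,"y":0,"z":0,"ax":0,"ay":0,"az":0,"gripper":0.2},
  {"x":0,"y":0,"z":0,"ax":0,"ay":0,"az":0,"gripper":0.2},
])

```text
clock: 11.17
position: [558.8, 81.9, 72.3]
ee_rot: [-0.216, 0.976, 0.0, 0.0]
contact_force: [0.2, -0.3, -0.5]
gripper_width: 33.8
grasp_force: 0.0
```

Run:
```python
from h import *
print(now(),arm.read_state()['contact_force'])
p,d=cap('side');P=cloud('side',d)
for b in((592,95),(559.5,80)):
    m=(P[:,:,2]>66)&(P[:,:,2]<95)&(np.hypot(P[:,:,0]-b[0],P[:,:,1]-b[1])<9);print(m.sum(),np.percentile(P[m][:,2],[5,50,95]) if m.any() else '')
cv2.imwrite('pics/rel2.png',cv2.resize(p[185:285,230:360],(520,400),interpolation=2)[:,:,::-1])
plan([558.3,81.7,70],115,[(558.3,81.7,110,115,.2,25),(575,89.9,110,115,-1,20)])
```

```text
(array([558.79804388,  81.93975129,  72.27045304]), np.float64(114.97643006687038)) [ 0.21261809 -0.34400811 -0.45452431]
0 
39 [66.95435622 72.11377986 74.23926073]
[{"x": 0.0, "y": 0.0, "z": -2.0, "ax": 0, "ay": 0, "az": 0.0, "gripper": 0.2}, {"x": 0.0, "y": 0.0, "z": -2.0, "ax": 0, "ay": 0, "az": -0.0, "gripper": 0.2}, {"x": -1.86, "y": 0.04, "z": 0.0, "ax": 0, "ay": 0, "az": -0.0, "gripper": -1}]
3 [575.   89.9 110. ] 115.0
```

View pics/rel2.png

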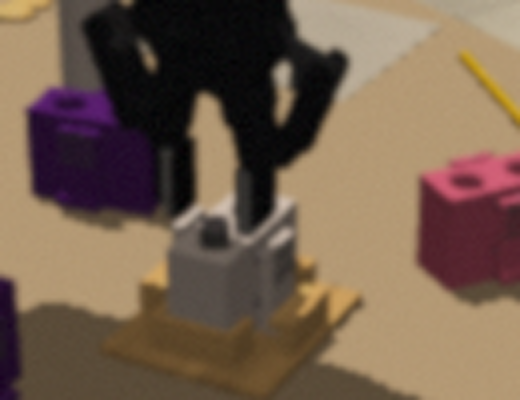

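The crop shows the second cell seated in bore0, with its top at z≈74. The finger hides bore1's cell for now. I'll rise, center over the carrier, open fully, and look once more.

>>> send_rows([
  {"x":0.0,"y":0.0,"z":-2.0,"ax":0,"ay":0,"az":0,"gripper":0.2},
  {"x":0.0,"y":0.0,"z":-2.0,"ax":0,"ay":0,"az":0,"gripper":0.2},
  {"x":-1.86,"y":0.04,"z":0,"ax":0,"ay":0,"az":-0.4,"gripper":-1},
  {"x":0,"y":0,"z":0,"ax":0,"ay":0,"az":0,"gripper":-1},
  {"x":0,"y":0,"z":0,"ax":0,"ay":0,"az":0,"gripper":-1},
])

```text
clock: 11.63
position: [575.7, 90.4, 112.2]
ee_rot: [-0.22, 0.976, 0.0, 0.0]
contact_force: [-0.5, 0.1, -1.5]
gripper_width: 69.6
grasp_force: 0.0
```

Run:
```python
from h import *
print(now())
p,d=cap('side');P=cloud('side',d)
for b in((592,95),(559.5,80)):
    m=(P[:,:,2]>66)&(P[:,:,2]<85)&(np.hypot(P[:,:,0]-b[0],P[:,:,1]-b[1])<9);print(m.sum(),np.percentile(P[m][:,2],[5,50,95]) if m.any() else '')
# finger points in carrier axes, relative to side-camera carrier centre
a=np.radians(25.4);e=np.array([np.cos(a),np.sin(a)]);f=np.array([-e[1],e[0]])
m=(P[:,:,2]>110)&(P[:,:,2]<150)&(np.hypot(P[:,:,0]-576,P[:,:,1]-87)<75)
xy=P[m][:,:2]-[576.3,87.4];sx,sy,z=xy@e,xy@f,P[m][:,2]
for s in(1,-1):
    k=(s*sy>20)&(z<140);print(s,k.sum(),'x',np.percentile(sx[k],[2,98]).round(1),'y',np.percentile(sy[k],[2,50,98]).round(1),z[k].min())
```

```text
(array([575.67101365,  90.37594059, 112.18111354]), np.float64(115.36591780469332))
37 [66.38853054 70.85526037 74.28804879]
39 [67.40871311 71.49595549 74.23133979]
1 85 x [-10.1  10.5] y [33.4 35.3 47.1] 118.95648615279208
-1 76 x [-11.5   5.6] y [-48.5 -41.9 -35.8] 118.90891286446816
```

>>> send_rows([
  {"x":0,"y":0.04,"z":2.0,"ax":0,"ay":0,"az":0,"gripper":-1},
  {"x":0,"y":0,"z":2.0,"ax":0,"ay":0,"az":0,"gripper":-1},
  {"x":0,"y":0,"z":2.0,"ax":0,"ay":0,"az":0,"gripper":-1},
  {"x":0,"y":0,"z":1.4,"ax":0,"ay":0,"az":0,"gripper":-1},
  {"x":0,"y":0,"z":0.8,"ax":0,"ay":0,"az":0,"gripper":-1},
])

```text
clock: 12.1
position: [573.0, 89.6, 27.5]
ee_rot: [-0.219, 0.976, -0.0, -0.003]
contact_force: [-0.5, -0.4, 0.3]
gripper_width: 85.3
grasp_force: 0.0
```

>>> send_rows([
  {"x":0,"y":0,"z":0,"ax":0,"ay":0,"az":0,"gripper":-1},
  {"x":0,"y":0,"z":0,"ax":0,"ay":0,"az":0,"gripper":-1},
  {"x":0,"y":0,"z":0,"ax":0,"ay":0,"az":0,"gripper":-1},
])

```text
clock: 12.35
position: [575.7, 90.6, 30.9]
ee_rot: [-0.22, 0.976, 0.0, 0.001]
contact_force: [1.0, 0.6, 0.3]
gripper_width: 85.8
grasp_force: 0.0
```

>>> send_rows([
  {"x":0,"y":0,"z":0.2,"ax":0,"ay":0,"az":0,"gripper":-0.4},
  {"x":0,"y":0,"z":0,"ax":0,"ay":0,"az":0,"gripper":-0.3},
  {"x":0,"y":0,"z":0,"ax":0,"ay":0,"az":0,"gripper":-0.2},
  {"x":0,"y":0,"z":0,"ax":0,"ay":0,"az":0,"gripper":0},
  {"x":0,"y":0,"z":0,"ax":0,"ay":0,"az":0,"gripper":1},
])

```text
clock: 12.77
position: [576.0, 90.7, 30.9]
ee_rot: [-0.22, 0.975, -0.0, 0.001]
contact_force: [-4.2, 0.3, 14.0]
gripper_width: 40.8
grasp_force: 60.3
```

>>> send_rows([
  {"x":0,"y":0,"z":0,"ax":0,"ay":0,"az":0,"gripper":1},
  {"x":0,"y":0,"z":0,"ax":0,"ay":0,"az":0,"gripper":1},
  {"x":0,"y":0,"z":0,"ax":0,"ay":0,"az":0,"gripper":1},
  {"x":0,"y":0,"z":0,"ax":0,"ay":0,"az":0,"gripper":1},
  {"x":0,"y":0,"z":0,"ax":0,"ay":0,"az":0,"gripper":1},
])

```text
clock: 13.18
position: [575.9, 90.7, 30.9]
ee_rot: [-0.22, 0.975, -0.0, 0.001]
contact_force: [-3.4, 0.2, 13.8]
gripper_width: 41.4
grasp_force: 60.1
```

>>> send_rows([
  {"x":0,"y":0,"z":-0.2,"ax":0,"ay":0,"az":0,"gripper":1},
  {"x":0,"y":0,"z":-0.2,"ax":0,"ay":0,"az":0,"gripper":1},
  {"x":0,"y":0,"z":-0.2,"ax":0,"ay":0,"az":0,"gripper":1},
  {"x":0,"y":0,"z":0,"ax":0,"ay":0,"az":0,"gripper":1},
])

```text
clock: 13.52
position: [575.1, 90.4, 34.0]
ee_rot: [-0.22, 0.976, 0.0, -0.0]
contact_force: [-0.6, -0.1, -1.8]
gripper_width: 40.8
grasp_force: 60.9
```

Run:
```python
from h import *
print(now(),arm.read_state()['contact_force'])
p,d=cap('side')
cv2.imwrite('pics/lift1.png',cv2.resize(p[185:285,230:360],(520,400),interpolation=2)[:,:,::-1])
```

```text
(array([575.10760841,  90.42247965,  34.02250615]), np.float64(115.36611004707645)) [-0.61449344 -0.05456653 -1.75280115]
```

View pics/lift1.png

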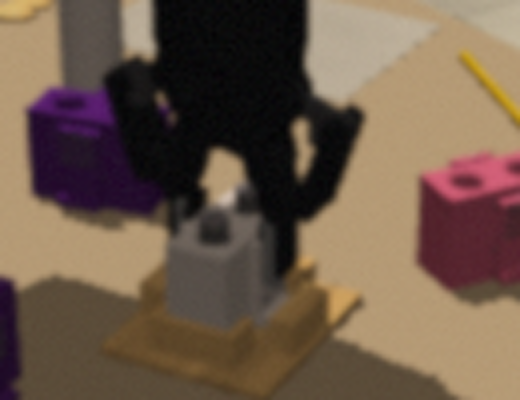

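The crop shows the fingers pinching both catches with both cells in the bores. The wrist reads about −1.8 N, close to the weight of the loaded carrier, so it's coming free. I'll keep lifting straight up.

>>> send_rows([
  {"x":0,"y":0,"z":-0.4,"ax":0,"ay":0,"az":0,"gripper":1},
  {"x":0,"y":0,"z":-0.5,"ax":0,"ay":0,"az":0,"gripper":1},
  {"x":0,"y":0,"z":-0.5,"ax":0,"ay":0,"az":0,"gripper":1},
  {"x":0,"y":0,"z":-0.5,"ax":0,"ay":0,"az":0,"gripper":1},
  {"x":0,"y":0,"z":-0.6,"ax":0,"ay":0,"az":0,"gripper":1},
])

```text
clock: 13.98
position: [575.0, 90.4, 59.5]
ee_rot: [-0.22, 0.976, -0.0, -0.0]
contact_force: [0.6, 0.3, -0.7]
gripper_width: 41.2
grasp_force: 60.9
```

>>> send_rows([
  {"x":0,"y":0,"z":-0.8,"ax":0,"ay":0,"az":0,"gripper":1},
  {"x":0,"y":0,"z":-1.0,"ax":0,"ay":0,"az":0,"gripper":1},
  {"x":0,"y":0,"z":-1.0,"ax":0,"ay":0,"az":0,"gripper":1},
  {"x":0,"y":0,"z":-1.0,"ax":0,"ay":0,"az":0,"gripper":1},
  {"x":0,"y":0,"z":-1.0,"ax":0,"ay":0,"az":0,"gripper":1},
])

```text
clock: 14.4
position: [575.3, 90.5, 108.4]
ee_rot: [-0.22, 0.976, 0.0, 0.0]
contact_force: [0.4, -0.1, -1.9]
gripper_width: 40.6
grasp_force: 60.9
```

>>> send_rows([
  {"x":0,"y":0,"z":-1.2,"ax":0,"ay":0,"az":0,"gripper":1},
  {"x":0,"y":0,"z":-1.2,"ax":0,"ay":0,"az":0,"gripper":1},
  {"x":0,"y":0,"z":-1.2,"ax":0,"ay":0,"az":0,"gripper":1},
  {"x":0,"y":0,"z":-1.0,"ax":0,"ay":0,"az":0,"gripper":1},
  {"x":0,"y":0,"z":-0.6,"ax":0,"ay":0,"az":0,"gripper":1},
])

```text
clock: 14.82
position: [575.7, 90.6, 161.0]
ee_rot: [-0.22, 0.976, 0.0, 0.001]
contact_force: [-0.4, 0.2, -0.6]
gripper_width: 41.0
grasp_force: 60.9
```

>>> send_rows([
  {"x":0,"y":0,"z":0,"ax":0,"ay":0,"az":0,"gripper":1},
  {"x":0,"y":0,"z":0,"ax":0,"ay":0,"az":0,"gripper":1},
  {"x":0,"y":0,"z":0,"ax":0,"ay":0,"az":0,"gripper":1},
  {"x":0,"y":0,"z":0,"ax":0,"ay":0,"az":0,"gripper":1},
  {"x":0,"y":0,"z":0,"ax":0,"ay":0,"az":0,"gripper":1},
])

```text
clock: 15.23
position: [574.8, 90.3, 158.2]
ee_rot: [-0.22, 0.976, -0.0, -0.001]
contact_force: [-0.2, 0.6, -2.2]
gripper_width: 41.1
grasp_force: 60.9
```

Run:
```python
from h import *
s=arm.read_state();print(now(),s['contact_force'],s['wrist_torque'],s['grasp_force'],s['clock'],abs(s['joint_vel']).max())
p,d=cap('side');P=cloud('side',d)
cv2.imwrite('pics/fin.png',cv2.resize(p[130:290,220:380],(600,600),interpolation=2)[:,:,::-1])
g=(p.min(2)>70)&(P[:,:,2]>90)&(np.hypot(P[:,:,0]-576,P[:,:,1]-87)<50)
print(g.sum(),np.percentile(P[g][:,2],[1,50,99]) if g.any() else '')
```

```text
(array([574.78174423,  90.29079293, 158.22488983]), np.float64(115.36954904641368)) [-0.22890625  0.60120707 -2.22898545] [-0.00894594 -0.02244764  0.01123054] 60.93609094619751 15.2333 0.003662758006188351
511 [133.46471163 188.60361939 492.79230252]
```

View pics/fin.png

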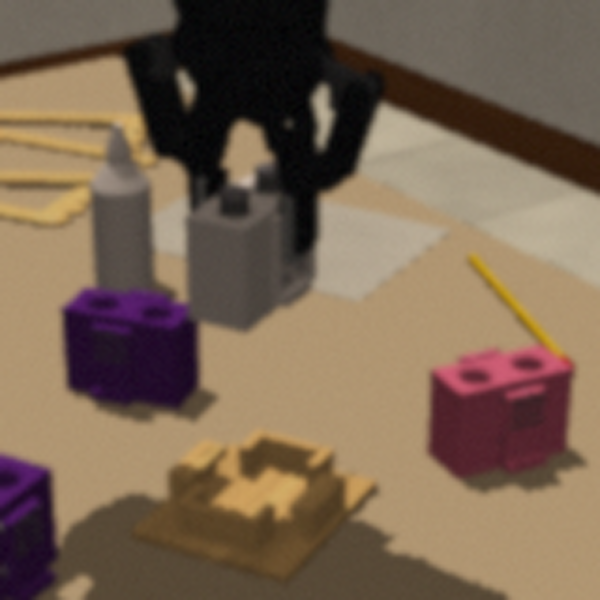

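The picture shows the loaded carrier held level well above the empty cradle, both cells in it, with its underside at about z = 133 mm. I'll hand it in.

```bash
python3 -c "
from bench import arm
print(arm.job_done())"
```

```text
the job is handed in; nothing more can be done
None
```

Job handed in: both thick cells are in the carrier's bores, button end up, and the arm is holding the carrier level by its pinched catches, about 13 cm above the table, after roughly 15 s of the 64 s allowed.

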